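# Step the filter turret of a stone viewer to green and swing its loupe in

### The arm

A 6-joint arm with a two-finger parallel gripper is mounted at the origin on a cart in front of the work surface, level with it; the furniture and walls round the work are solid. World frame = base frame: x ahead of the robot, y to its left, z up, the work surface at z = 0. Lengths are in m, angles in rad, forces in N, time in s.
With the tool pointing down it reaches from about 0.35 to 0.975 m from the base axis. Payload 4.9 kg.
Tool frame: the origin (TCP) lies midway between the tips of the shut fingers; the grasp point (between the pads) lies 19 mm behind it; z points along the fingers, y is the line along which they close (so a half turn about z gives the same grasp; the last joint's range is limited). The gripper opens to 85 mm and grips with 20 to 120 N. Pads are 22 mm wide; open, the fingers measure 114 mm over their backs; the gripper's body (76 mm by 85 mm) begins 54 mm behind the grasp point. The pads swing forward as they close: fully open they stand 13 mm farther back than shut.
Start: joints at [1.181, 0.053, 1.613, -0, 1.476, -0.119], TCP at [0.167, 0.602, 0.231] pointing down, gripper open.
Joint ranges: [-3.01, 3.01], [-1.01, 2.22], [0.06, 2.58], [-1.02, 4.17], [0.09, 2.62], [-3.14, 3.14]. Speed limits (rad/s): [2.57, 2.57, 3.14, 3.14, 3.14, 3.14].

### API

Orientations are given as a rotation vector (axis times angle).
In Python, from station import telemetry, optics, ctrl gives the robot as it stands.
- The arm moves only by the shell command python3 -m pendant 'ROWS' [FORCE]. ROWS is JSON, one flat list of numbers, 7 for each row, row after row: the turn, a rotation vector about the tool's x, y, z as a fraction of full scale, then the shift along the tool's x, y, z as a fraction of full scale, then the opening, from 0 (shut) to 1 (fully open). In form: [ax, ay, az, tx, ty, tz, fingers, ax, ay, az, tx, ty, tz, fingers, ...]. A call has 1 to 12 rows; each row is the pose to reach, as a shift and turn from the pose commanded when the call began, along the tool's axes at that moment; what a row does not reach only later rows make up. Full scale, the value 1, is 300 mm for a shift and 30 degrees for a turn. A row lasts 1/8 s, in which the tool goes at most 62.5 mm and 10.7 degrees, less where a joint would pass 70% of its speed; a pose out of reach is approached as far as the arm can. A call with a number of a shift or a turn outside -1 to 1 is refused whole. A call with a gripper value outside its range is refused whole. The fingers move at their own pace and stop on an object; FORCE is the grip in N (left out, the last holds). Time passes only in rows, so rows that repeat a pose let the fingers close. It gives the time, the measured TCP pose, the force, the opening and the grip force at its end, in the units of the state.
- telemetry.get_obs(): the state, without advancing time (a new reading comes with each control period).
- optics.get_image(name): name is "scene" or "top"; returns a dict with "image" (480x640x3 uint8, red, green, blue), "depth" (480x640 float32, m along the optical axis (not along the pixel's ray), 0 where there is no reading), "fx", "fy", "cx", "cy" (pixels), "rvec" (rotation vector, rad) and "tvec" (3), from world to camera coordinates, as OpenCV has them. Camera axes: x right, y down, z forward; pixel columns grow to the right and rows downward; lengths in m; the calibration is good to about 2 mm. A picture is of the moment at which its call begins.
- ctrl.finish_job(): hands the job in; it is judged then, once.
The state is a dict: "t": time; "q": joint angles; "dq": joint speeds; "effort": joint torques, N m; "tool_pos": TCP position; "tool_rot": TCP orientation; "contact_force": force on the tool from outside, world axes, zero at the start; "wrist_torque": the same for the moment, N m; "opening": finger opening in m; "grip_force": force on a finger pad.
Only numpy, scipy, OpenCV 4.12 (cv2) and the standard library are available. Lean on these libraries where they do the work, as an engineer would, in place of code of your own. Each camera call takes 0.05 s, during which the arm holds its last target. There are 200 camera calls.

### The job

Get the gemstone viewer ready to look at the stone on its stage in green light: with your fingertips, push the tabs at the rim of the filter turret to step it round until the green filter has clicked in under the stage window, and push the loupe in on its arm until it stands over the window at its stop. Grip and lift nothing, do not shove the viewer along the bench or put your fingers on the filter glasses or the lens, and leave the stone and the tools lying round about where they are.

Things in the scene. Friction and masses are not known exactly. Their poses are not given: they have to be found in the camera images.
- viewer: Grey bench viewer for gemstones, about 3.5 kg, loose on rubber feet: base plate 200 x 130 x 18 mm, filter turret at the front, black stage with a round window over a lamp in the middle, post with a swing-in loupe at the back. Origin: centre of its underside. +x points from the front (turret) to the back (post), +y to the left seen from the front, z up.
- turret (a joint): Filter turret's angle in rad about its upright axis, growing anticlockwise seen from above, endless (0 and 2 pi are the same place). A dark disc 120 mm across with six round cells 60 degrees apart, centres 44 mm from the axis. At 0 the green cell is centred under the stage window, in the viewer's +x direction from the axis; at +1.047 the open cell is there, at -1.047 the amber one.
- turret_hub (a point): Point on the turret's axis (viewer x = -34 mm, y = 0) at mid-height of the tabs, 55.5 mm above the table. Six aluminium tabs, one at each cell's angle, stick out of the rim like spokes from 60 to 88 mm from the axis; each 12 mm wide, 51 to 60 mm above the table, a dot of its filter's colour on top. Round the front tabs and below them only the base plate (18 mm high).
- green_tab (a point): Centre of the green filter's tab, 74 mm from the turret's axis. When the green filter is in place this tab points to the viewer's back, beside the stage; the turret is stepped by whichever tabs stand at the front.
- click_block (a point): Top centre of the aluminium click-stop block right of the turret, 18 x 18 mm, top 49 mm above the table, below the disc. Its sprung roller clicks into notches at every multiple of 1.047 rad. To leave a notch takes about 2 to 3 N at a tab; half-way to the next one the turret tips over and snaps on into it by itself; let go short of half-way, it springs back.
- stage_window (a point): Centre of the top of the clear round window (26 mm across) in the black stage, 68 mm above the table, viewer x = 10 mm, y = 0, 44 mm from the turret's axis. The stage plate is 80 x 64 mm (viewer x from -16 to 64 mm) and covers the back part of the turret; the filter below shows through the window.
- loupe_arm (a joint): Angle in rad of the loupe's arm about its upright post: 0 is swung in, the loupe centred over the stage window and the arm at its stop; it grows as the arm swings out to the viewer's left (+y) side, clockwise seen from above. Stays where it is left; about 0.6 N at the loupe moves it.
- loupe_center (a point): Centre of the loupe: a black ring 42 mm across and 16 mm high (106 to 122 mm above the table), its centre 70 mm from the post's axis and 114 mm above the table.
- loupe_pivot (a point): Point on the axis of the loupe's post at the height of the arm, 114 mm above the table, viewer x = 80 mm, y = 0; top of the post 126 mm.
- filter_glasses: The five filter glasses in the top of the disc, 58 mm above the table; anticlockwise seen from above the cells are green, amber, red, white opal, blue, open (no glass, black). Origin on the turret's axis at the disc's underside; its x axis points to the green cell.
- loupe_glass: The lens inside the loupe's ring, recessed 5 mm below the ring's upper edge. Origin at the loupe's centre.
- stone: Cut purple stone, 14 mm across and 9 mm high, lying loose on the stage window. Origin: centre of its underside.
- b_tweezers: Bystander: steel tweezers, 122 mm long, lying; origin at the centre of its underside.
- b_marker_pen: Bystander: white marker pen with a black cap, 135 mm long, lying; origin at the centre of its underside.
- b_polish_pot: Bystander: small round pot with a red lid, 58 mm across, 50 mm high; origin at the centre of its underside.
- b_screwdriver_red: Bystander: screwdriver with a red handle, 183 mm long, lying; origin at the centre of its underside.
- b_pliers_red: Bystander: pliers with red handles, 186 mm long, lying; origin at the centre of its underside.
- b_dapping_block: Bystander: brass-coloured dapping block, a 50 mm cube with hollows; origin at the centre of its underside.
- b_masking_tape: Bystander: roll of masking tape lying flat, 98 mm across, 25 mm high; origin at the centre of its underside.

How it is judged:
By the outcome, as a careful person would: the job done as asked, in the order asked, and still so for the second after the job is handed in, with the robot touching nothing.
It also fails if it takes over 64 s, if anything falls off the work surface, if the arm or the gripper's body presses on something with over 40 N, if the wrist force passes 120 N, or if a joint passes its speed limit or range.

## Working session

There is one attempt and no reset: what is moved stays moved. The work goes in short steps, Python scripts to look and compute and a shell command to move; the robot and the scene stay as the last step left them, time stands still between calls to the robot, and variables do not carry over. Pictures are saved under pics/ and viewed, at most 10 in all, crops included, and the job is handed in when it is done.

```bash
mkdir -p pics; python3 - <<'E'
from station import telemetry, optics
import cv2,pickle
o=telemetry.get_obs(); print({k:o[k] for k in("t","tool_pos","tool_rot","opening")})
for n in("scene","top"):
    d=optics.get_image(n); pickle.dump(d,open(n+".pkl","wb")); cv2.imwrite(f"pics/{n}0.png",d["image"][...,::-1]); print(n,d["fx"],d["cx"],d["cy"],d["rvec"],d["tvec"])
E
```

```text
{'t': 0.0, 'tool_pos': array([0.16693422, 0.60165475, 0.23006674]), 'tool_rot': array([-4.23978605e-01, -3.11230938e+00,  3.08968501e-03]), 'opening': 0.08508642606823974}
scene 512.9185934318339 319.0053613607912 233.63827922739256 [ 2.28359915 -0.77368265  0.32568741] [-0.42860696  0.33537419  1.27118239]
top 442.7565607883036 319.3714536631461 239.19437735233154 [ 2.13515682 -2.10104998  0.18100175] [0.02711841 0.57510597 1.15085778]
```

View pics/top0.png

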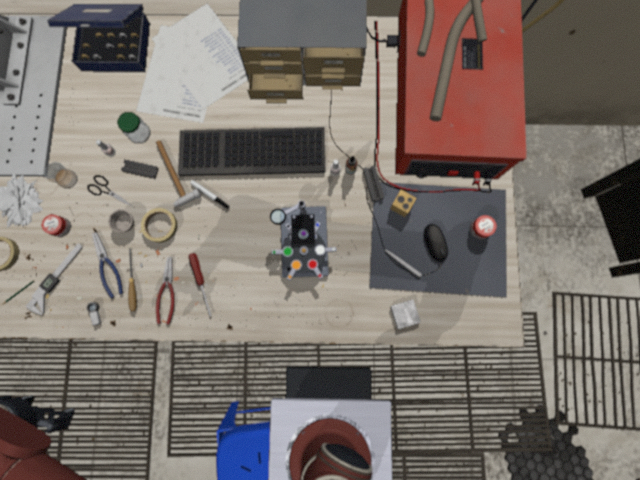

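View pics/scene0.png

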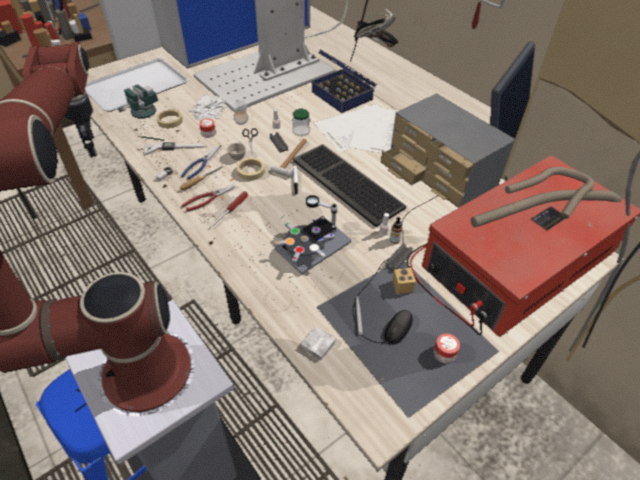

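The top view shows the viewer at about (303,242) with its front towards the robot. The loupe is swung out to the left at (278,216). Next I'll enlarge both views.

```bash
python3 - <<'E'
import cv2,pickle,numpy as np
a=pickle.load(open("top.pkl","rb"))["image"][190:290,255:345,::-1]
b=pickle.load(open("scene.pkl","rb"))["image"][185:275,265:355,::-1]
a=cv2.resize(a,None,fx=6,fy=6,interpolation=2)
b=cv2.resize(b,None,fx=6,fy=6,interpolation=2)
cv2.imwrite("pics/a.png",a);cv2.imwrite("pics/b.png",b)
E
```

```text
(no output)
```

View pics/a.png

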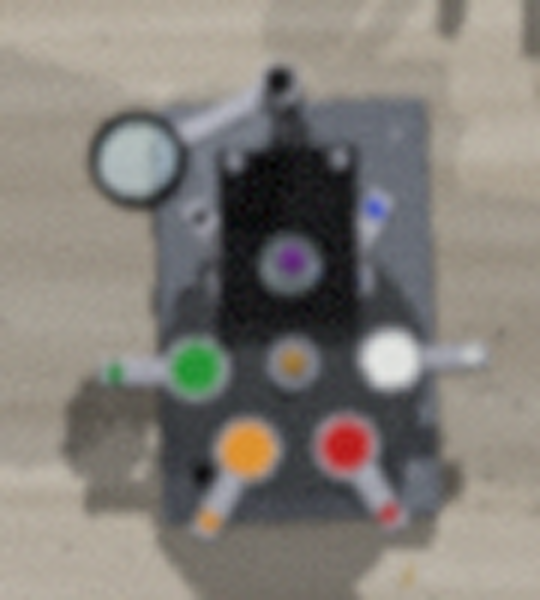

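View pics/b.png

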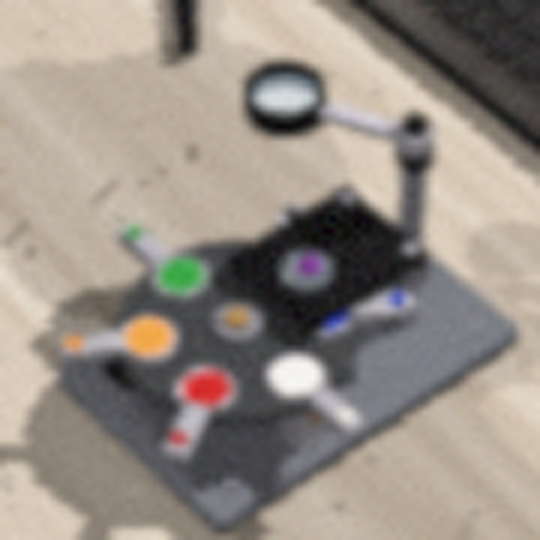

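The enlarged top view shows these crop positions:

| Feature | Crop position |
|---|---|
| Hub | (293,362) |
| Window and stone | (291,262) |
| Post | (280,80) |
| Loupe | (138,158) |
| Green tab | left, (113,373) |
| Amber tab | (208,522) |
| Red tab | (388,513) |
| White tab | right, (475,354) |

The scene crop shows the same parts. Next I'll triangulate them.

```bash
cat > h.py <<'E'
import cv2,numpy as np
def P(d):
    K=np.array([[d["fx"],0,d["cx"]],[0,d["fy"],d["cy"]],[0,0,1]]); R=cv2.Rodrigues(np.array(d["rvec"]))[0]
    return K@np.c_[R,np.array(d["tvec"])]
def tri(dt,ds,a,b): # pixels
    X=cv2.triangulatePoints(P(dt),P(ds),np.array(a,float).reshape(2,1),np.array(b,float).reshape(2,1))[:,0]; return X[:3]/X[3]
E
python3 - <<'E'
from h import *; import pickle
t=pickle.load(open("top.pkl","rb"));s=pickle.load(open("scene.pkl","rb"))
pts=dict(hub=((293,362),(237,320)),stone=((291,262),(308,267)),post=((280,80),(415,125)),loupe=((138,158),(286,97)),green=((113,373),(133,232)),amber=((208,522),(73,343)),red=((388,513),(177,437)),white=((475,354),(348,415)),blue=((375,207),(398,298)))
W={k:tri(t,s,(np.array(a)+.5)/6-.5+[255,190],(np.array(b)+.5)/6-.5+[265,185]) for k,(a,b) in pts.items()}
for k,v in W.items(): print(k,v.round(4), "rel",np.round(np.linalg.norm((v-W['hub'])[:2]),4),"ang",np.degrees(np.arctan2(*(v-W['hub'])[1::-1])).round(1))
d=(W['loupe']-W['post'])[:2];print(np.linalg.norm(d),np.degrees(np.arctan2(d[1],d[0])))
E
```

```text
hub [0.5452 0.0783 0.0559] rel 0.0 ang 0.0
stone [0.5897 0.0798 0.0641] rel 0.0446 ang 1.8
post [0.6591 0.0839 0.1181] rel 0.1141 ang 2.8
loupe [0.6258 0.1454 0.1095] rel 0.1049 ang 39.7
green [0.5396 0.1592 0.0548] rel 0.0811 ang 93.9
amber [0.4726 0.1144 0.0555] rel 0.0811 ang 153.5
red [0.4775 0.0344 0.0565] rel 0.0807 ang -147.0
white [ 0.55   -0.0036  0.0569] rel 0.0821 ang -86.7
blue [0.6174 0.0426 0.0556] rel 0.0806 ang -26.3
0.06990357324750403 118.44425848568869
```

The turret reads about +91°, so it's sitting half-way between two notches. It needs to go clockwise to 0. I'll push the amber tab from the front, moving left and then round towards the back. The approach comes first.

```bash
cat >> h.py <<'E'
from station import telemetry
def rel(*targets):
    o=telemetry.get_obs(); R=cv2.Rodrigues(np.array(o["tool_rot"]))[0]
    yaw=np.degrees(np.arctan2(R[1,1],R[0,1]))
    print("t",o["t"].__round__(2),"pos",np.round(o["tool_pos"],4),"yaw of y",yaw.round(1),"F",np.round(o["contact_force"],1),"open",o["opening"])
    for T in targets: print(T,(R.T@(np.array(T)-o["tool_pos"])/.3).round(3))
E
python3 -c "
from h import *
rel((.33,.34,.2),(.445,.077,.13))"
```

```text
t 0.1 pos [0.167  0.6017 0.2302] yaw of y 74.5 F [ 1.1 -0.3  0.2] open 0.08521596036433994
(0.33, 0.34, 0.2) [-0.757 -0.695  0.102]
(0.445, 0.077, 0.13) [-1.361 -1.437  0.336]
```

```bash
python3 -m pendant '[0,0,-0.26,-0.38,-0.35,0.05,0, 0,0,-0.517,-0.757,-0.695,0.1,0, 0,0,-0.517,-0.757,-0.695,0.1,0, 0,0,-0.517,-0.757,-0.695,0.1,0, 0,0,-0.517,-0.757,-0.695,0.1,0, 0,0,-0.517,-0.757,-0.695,0.1,0, 0,0,-0.517,-0.757,-0.695,0.1,0, 0,0,-0.517,-0.757,-0.695,0.1,0]' 30; python3 -c "
from h import *
rel((.445,.077,.13))"
```

```text
t: 1.1
tool_pos: [0.3296, 0.3414, 0.2013]
tool_rot: [0.003, -3.141, -0.0]
contact_force: [-0.6, 0.9, -1.0]
opening: 0.0001
grip_force: 0.0
t 1.1 pos [0.3296 0.3414 0.2013] yaw of y 90.1 F [-0.6  0.9 -1. ] open 0.00012957810832157308
(0.445, 0.077, 0.13) [-0.383 -0.882  0.238]
```

```bash
python3 -m pendant '[0,0,0,-0.383,-0.882,0.23,0, 0,0,0,-0.383,-0.882,0.23,0, 0,0,0,-0.383,-0.882,0.23,0, 0,0,0,-0.383,-0.882,0.23,0, 0,0,0,-0.383,-0.882,0.23,0, 0,0,0,-0.383,-0.882,0.23,0, 0,0,0,-0.383,-0.882,0.23,0]'; python3 - <<'E'
from h import *
from station import optics
rel((.458,.077,.047))
a=optics.get_image("top")["image"][190:290,255:345,::-1];b=optics.get_image("scene")["image"][185:285,255:355,::-1]
cv2.imwrite("pics/c.png",np.hstack([cv2.resize(i,(400,400),interpolation=2) for i in(a,b)]))
E
```

```text
t: 1.98
tool_pos: [0.4451, 0.077, 0.1324]
tool_rot: [0.002, -3.141, -0.001]
contact_force: [-0.2, 1.1, 0.7]
opening: 0.0003
grip_force: 0.0
t 1.98 pos [0.4451 0.077  0.1324] yaw of y 90.1 F [-0.2  1.1  0.7] open 0.00025392402345150706
(0.458, 0.077, 0.047) [-0.043 -0.     0.285]
```

View pics/c.png

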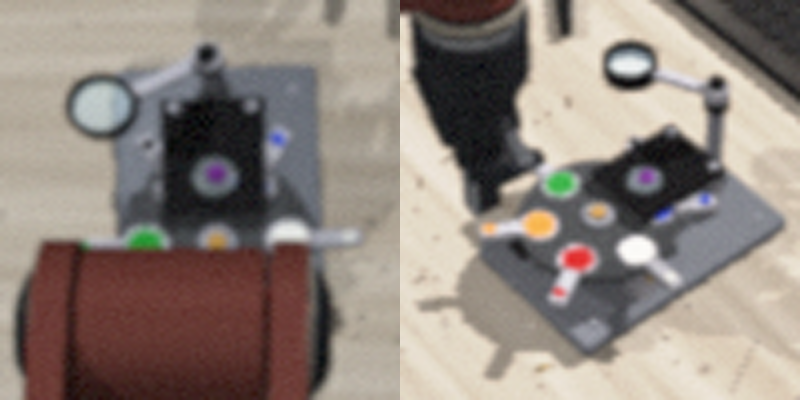

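```bash
python3 -m pendant '[0,0,0,-0.045,0,0.1,0, 0,0,0,-0.045,0,0.2,0, 0,0,0,-0.045,0,0.285,0, 0,0,0,-0.045,0,0.285,0]'; python3 - <<'E'
from h import *
H=np.array([.5452,.0783])
rel(*[(*(H+.084*np.array([np.cos(a),np.sin(a)])).round(4),.047) for a in np.radians(range(177,98,-6))])
E
```

```text
t: 2.58
tool_pos: [0.4565, 0.0772, 0.045]
tool_rot: [0.004, -3.137, -0.0]
contact_force: [0.5, 0.3, 0.3]
opening: 0.0003
grip_force: 0.0
t 2.58 pos [0.4565 0.0772 0.045 ] yaw of y 90.1 F [0.5 0.3 0.3] open 0.0003491245278974384
(np.float64(0.4613), np.float64(0.0827), 0.047) [-0.016  0.018 -0.007]
(np.float64(0.4622), np.float64(0.0914), 0.047) [-0.019  0.047 -0.007]
(np.float64(0.4641), np.float64(0.1), 0.047) [-0.025  0.076 -0.007]
(np.float64(0.4668), np.float64(0.1084), 0.047) [-0.034  0.104 -0.007]
(np.float64(0.4704), np.float64(0.1164), 0.047) [-0.047  0.131 -0.007]
(np.float64(0.4748), np.float64(0.124), 0.047) [-0.061  0.156 -0.007]
(np.float64(0.4799), np.float64(0.1312), 0.047) [-0.078  0.18  -0.007]
(np.float64(0.4858), np.float64(0.1377), 0.047) [-0.098  0.202 -0.007]
(np.float64(0.4923), np.float64(0.1436), 0.047) [-0.12   0.221 -0.007]
(np.float64(0.4995), np.float64(0.1487), 0.047) [-0.144  0.238 -0.007]
(np.float64(0.5071), np.float64(0.1531), 0.047) [-0.169  0.253 -0.007]
(np.float64(0.5151), np.float64(0.1567), 0.047) [-0.196  0.265 -0.008]
(np.float64(0.5235), np.float64(0.1594), 0.047) [-0.224  0.274 -0.008]
(np.float64(0.5321), np.float64(0.1613), 0.047) [-0.253  0.28  -0.008]
```

```bash
python3 -m pendant '[0,0,0,-0.016,0.018,0,0, 0,0,0,-0.019,0.047,0,0, 0,0,0,-0.022,0.062,0,0, 0,0,0,-0.025,0.076,0,0, 0,0,0,-0.03,0.09,0,0, 0,0,0,-0.034,0.104,0,0, 0,0,0,-0.04,0.118,0,0, 0,0,0,-0.047,0.131,0,0, 0,0,0,-0.054,0.144,0,0, 0,0,0,-0.061,0.156,0,0, 0,0,0,-0.061,0.156,0,0]'; python3 - <<'E'
from h import *
from station import optics
H=np.array([.5452,.0783])
rel(*[(*(H+.084*np.array([np.cos(a),np.sin(a)])).round(4),.047) for a in np.radians(range(147,92,-6))])
b=optics.get_image("scene")["image"][185:285,255:355,::-1]
cv2.imwrite("pics/d.png",cv2.resize(b,(400,400),interpolation=2))
E
```

```text
t: 3.95
tool_pos: [0.4771, 0.1229, 0.0468]
tool_rot: [-0.0, 3.142, -0.0]
contact_force: [-0.5, -0.1, -0.0]
opening: 0.0002
grip_force: 0.0
t 3.95 pos [0.4771 0.1229 0.0468] yaw of y 90.0 F [-0.5 -0.1 -0. ] open 0.00019620870513802354
(np.float64(0.4748), np.float64(0.124), 0.047) [ 0.008  0.004 -0.001]
(np.float64(0.4799), np.float64(0.1312), 0.047) [-0.009  0.028 -0.001]
(np.float64(0.4858), np.float64(0.1377), 0.047) [-0.029  0.049 -0.001]
(np.float64(0.4923), np.float64(0.1436), 0.047) [-0.051  0.069 -0.001]
(np.float64(0.4995), np.float64(0.1487), 0.047) [-0.075  0.086 -0.001]
(np.float64(0.5071), np.float64(0.1531), 0.047) [-0.1    0.1   -0.001]
(np.float64(0.5151), np.float64(0.1567), 0.047) [-0.127  0.112 -0.001]
(np.float64(0.5235), np.float64(0.1594), 0.047) [-0.155  0.121 -0.001]
(np.float64(0.5321), np.float64(0.1613), 0.047) [-0.183  0.128 -0.001]
(np.float64(0.5408), np.float64(0.1622), 0.047) [-0.212  0.131 -0.001]
```

View pics/d.png

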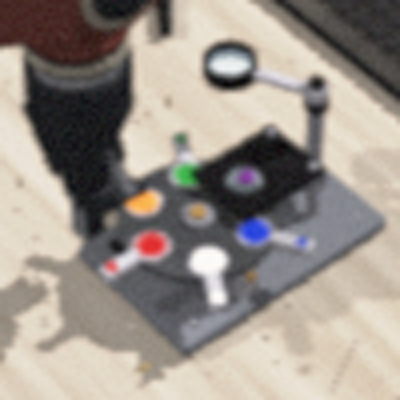

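The picture shows the turret has clicked to about 60°, with green now at the left rear at (185,165) and red at the front. I'll carry on with the amber tab.

```bash
python3 -m pendant '[0,0,0,-0.009,0.026,0,0, 0,0,0,-0.029,0.049,0,0, 0,0,0,-0.04,0.059,0,0, 0,0,0,-0.051,0.069,0,0, 0,0,0,-0.063,0.078,0,0, 0,0,0,-0.075,0.086,0,0, 0,0,0,-0.088,0.093,0,0, 0,0,0,-0.1,0.1,0,0, 0,0,0,-0.113,0.106,0,0, 0,0,0,-0.127,0.112,0,0, 0,0,0,-0.14,0.117,0,0, 0,0,0,-0.14,0.117,0,0]'; python3 - <<'E'
from h import *
from station import optics
H=np.array([.5452,.0783])
rel(*[(*(H+.084*np.array([np.cos(a),np.sin(a)])).round(4),.047) for a in np.radians(range(108,92,-3))])
b=optics.get_image("scene")["image"][185:285,255:355,::-1]
cv2.imwrite("pics/e.png",cv2.resize(b,(400,400),interpolation=2))
E
```

```text
t: 5.5
tool_pos: [0.5196, 0.1581, 0.0471]
tool_rot: [0.0, 3.141, 0.001]
contact_force: [-0.4, -0.4, 0.1]
opening: -0.0001
grip_force: 0.0
t 5.5 pos [0.5196 0.1581 0.0471] yaw of y 90.0 F [-0.4 -0.4  0.1] open -7.045241766134108e-05
(np.float64(0.5192), np.float64(0.1582), 0.047) [0.001 0.    0.   ]
(np.float64(0.5235), np.float64(0.1594), 0.047) [-0.013  0.004  0.   ]
(np.float64(0.5277), np.float64(0.1605), 0.047) [-0.027  0.008  0.   ]
(np.float64(0.5321), np.float64(0.1613), 0.047) [-0.042  0.011  0.   ]
(np.float64(0.5364), np.float64(0.1618), 0.047) [-0.056  0.012  0.   ]
(np.float64(0.5408), np.float64(0.1622), 0.047) [-0.071  0.014  0.   ]
```

View pics/e.png

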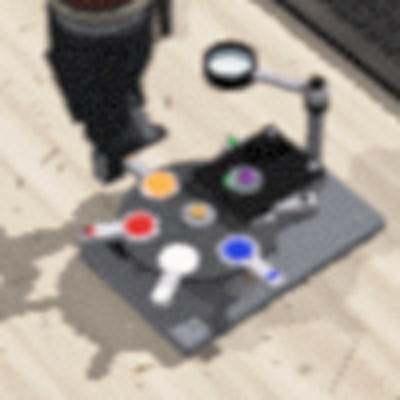

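Amber is at about 95°, and green is starting to show in the window. It's almost at half-way, so I'll push a little further.

```bash
python3 -m pendant '[0,0,0,-0.013,0.004,0,0, 0,0,0,-0.027,0.008,0,0, 0,0,0,-0.042,0.011,0,0, 0,0,0,-0.042,0.011,0,0]'; python3 - <<'E'
from h import *
from station import optics
rel()
b=optics.get_image("scene")["image"][185:285,255:355,::-1]
cv2.imwrite("pics/f.png",cv2.resize(b,(400,400),interpolation=2))
E
```

```text
t: 6.05
tool_pos: [0.532, 0.1612, 0.047]
tool_rot: [0.0, 3.141, 0.0]
contact_force: [0.6, 0.5, 0.1]
opening: 0.0002
grip_force: 0.0
t 6.05 pos [0.532  0.1612 0.047 ] yaw of y 90.0 F [0.6 0.5 0.1] open 0.00017309378214549518
```

View pics/f.png

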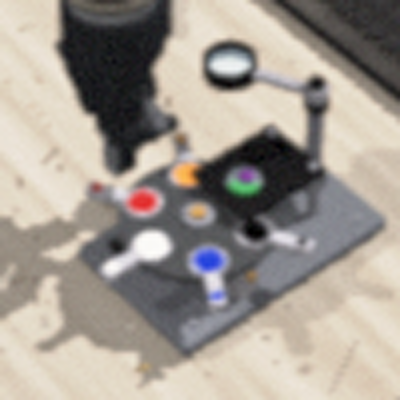

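The turret has clicked round and green shows under the window. I'll back the finger out sideways, lift, and go round to behind the loupe.

```bash
python3 -m pendant '[0,0,0,0,0.07,0,0, 0,0,0,0,0.14,0,0, 0,0,0,0,0.16,-0.15,0, 0,0,0,0,0.16,-0.4,0, 0,0,0,-0.25,0.12,-0.42,0, 0,0,0,-0.49,-0.02,-0.42,0, 0,0,0,-0.49,-0.02,-0.42,0, 0,0,0,-0.49,-0.02,-0.42,0, 0,0,0,-0.49,-0.02,-0.42,0]'; python3 - <<'E'
from h import *
from station import optics
import pickle
V=np.array([.6591,.0839])
rel(*[(*(V+.073*np.array([np.cos(a),np.sin(a)])).round(4),.109) for a in np.radians([75,90,105,120,130,140,145,150,155,160])])
for n in("top","scene"): pickle.dump(optics.get_image(n),open(n+"2.pkl","wb"))
a=pickle.load(open("top2.pkl","rb"))["image"][190:290,255:345,::-1];b=pickle.load(open("scene2.pkl","rb"))["image"][185:285,255:355,::-1]
cv2.imwrite("pics/g.png",np.hstack([cv2.resize(i,(400,400),interpolation=2) for i in(a,b)]))
E
```

```text
t: 7.22
tool_pos: [0.6777, 0.1565, 0.1722]
tool_rot: [0.002, -3.14, -0.0]
contact_force: [0.4, 0.4, 0.1]
opening: 0.0
grip_force: 0.0
t 7.22 pos [0.6777 0.1565 0.1722] yaw of y 90.1 F [0.4 0.4 0.1] open 4.9597738206517676e-05
(np.float64(0.678), np.float64(0.1544), 0.109) [-0.001 -0.007  0.211]
(np.float64(0.6591), np.float64(0.1569), 0.109) [0.062 0.001 0.211]
(np.float64(0.6402), np.float64(0.1544), 0.109) [ 0.125 -0.007  0.211]
(np.float64(0.6226), np.float64(0.1471), 0.109) [ 0.183 -0.031  0.211]
(np.float64(0.6122), np.float64(0.1398), 0.109) [ 0.218 -0.056  0.211]
(np.float64(0.6032), np.float64(0.1308), 0.109) [ 0.248 -0.086  0.211]
(np.float64(0.5993), np.float64(0.1258), 0.109) [ 0.261 -0.102  0.211]
(np.float64(0.5959), np.float64(0.1204), 0.109) [ 0.272 -0.12   0.211]
(np.float64(0.5929), np.float64(0.1148), 0.109) [ 0.282 -0.139  0.211]
(np.float64(0.5905), np.float64(0.1089), 0.109) [ 0.29  -0.159  0.211]
```

View pics/g.png

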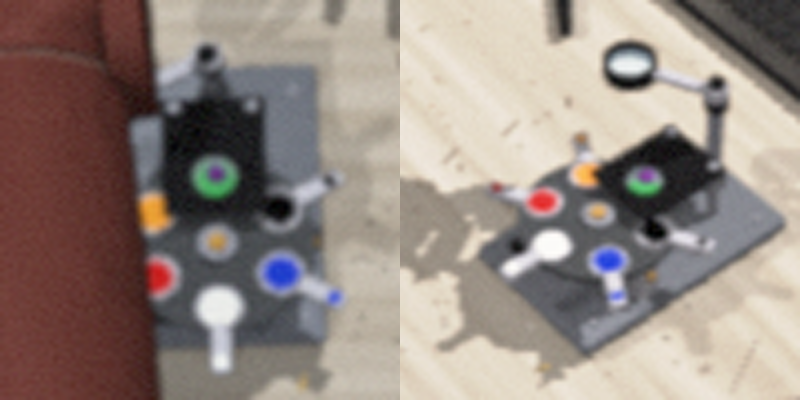

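Green is centred under the window and the viewer hasn't moved. Next I'll lower behind the loupe and push it round.

```bash
python3 -m pendant '[0,0,0,0,-0.005,0.1,0, 0,0,0,0,-0.005,0.208,0, 0,0,0,0.02,-0.003,0.208,0, 0,0,0,0.042,0.001,0.208,0, 0,0,0,0.062,0.001,0.208,0, 0,0,0,0.084,0,0.208,0, 0,0,0,0.105,-0.003,0.208,0, 0,0,0,0.125,-0.007,0.208,0, 0,0,0,0.145,-0.013,0.208,0, 0,0,0,0.165,-0.022,0.208,0, 0,0,0,0.183,-0.031,0.208,0, 0,0,0,0.2,-0.043,0.208,0]'; python3 -m pendant '[0,0,0,0.018,-0.013,0,0, 0,0,0,0.033,-0.027,0,0, 0,0,0,0.048,-0.043,0,0, 0,0,0,0.055,-0.051,0,0, 0,0,0,0.061,-0.059,0,0, 0,0,0,0.061,-0.059,0,0]';python3 - <<'E'
from h import *
from station import optics
import pickle
V=np.array([.6591,.0839])
rel(*[(*(V+.073*np.array([np.cos(a),np.sin(a)])).round(4),.109) for a in np.radians([145,150,155,160])])
for n in("top","scene"): pickle.dump(optics.get_image(n),open(n+"3.pkl","wb"))
a=pickle.load(open("top3.pkl","rb"))["image"][190:290,255:345,::-1];b=pickle.load(open("scene3.pkl","rb"))["image"][185:285,255:355,::-1]
cv2.imwrite("pics/h.png",np.hstack([cv2.resize(i,(400,400),interpolation=2) for i in(a,b)]))
E
```

```text
t: 8.82
tool_pos: [0.6181, 0.1421, 0.1103]
tool_rot: [-0.0, -3.142, -0.0]
contact_force: [1.5, 0.3, -0.5]
opening: -0.0
grip_force: 0.4
t: 9.57
tool_pos: [0.6, 0.1244, 0.1104]
tool_rot: [-0.0, -3.141, 0.0]
contact_force: [0.4, -1.2, 0.0]
opening: 0.0002
grip_force: 0.1
t 9.57 pos [0.6    0.1244 0.1104] yaw of y 90.0 F [ 0.4 -1.2  0. ] open 0.000175386447696871
(np.float64(0.5993), np.float64(0.1258), 0.109) [0.002 0.005 0.005]
(np.float64(0.5959), np.float64(0.1204), 0.109) [ 0.014 -0.013  0.005]
(np.float64(0.5929), np.float64(0.1148), 0.109) [ 0.024 -0.032  0.005]
(np.float64(0.5905), np.float64(0.1089), 0.109) [ 0.032 -0.052  0.005]
```

View pics/h.png

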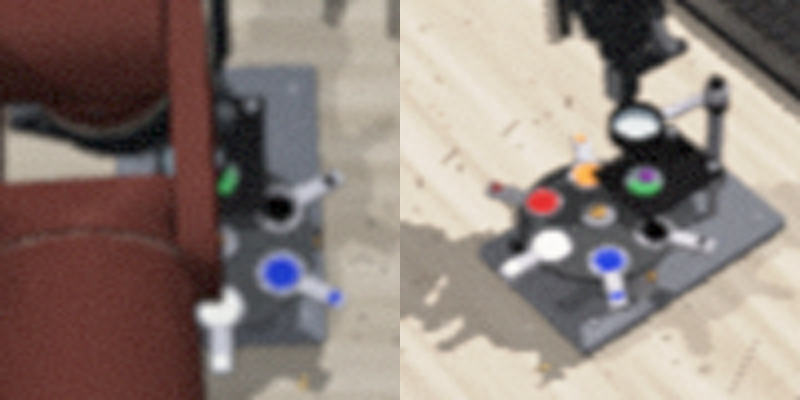

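The loupe is following; its ring is at (637,122) in the scene half of the picture. I've used all ten pictures, so I'll work out its angle by projection.

```bash
cat >> h.py <<'E'
V=np.array([.6591,.0839])
def proj(d,X): 
    p=P(d)@np.r_[X,1]; return p[:2]/p[2]
def lens(d,c,r=9):  # centroid of pale lens near pixel c
    x,y=np.round(c).astype(int); h=cv2.cvtColor(d["image"][y-r:y+r+1,x-r:x+r+1],cv2.COLOR_RGB2HSV)
    m=((h[...,2]>140)&(h[...,0]>70)&(h[...,0]<120)).astype(np.uint8)
    n,_,st,ce=cv2.connectedComponentsWithStats(m); k=1+np.argmax(st[1:,4]); return ce[k]+[x-r,y-r],st[k,4]
def ang(d,px,z=.1095):
    A=np.arange(90,200,.25); return min((np.linalg.norm(proj(d,[*(V+.07*np.array([np.cos(a),np.sin(a)])),z])-px),g) for g,a in zip(A,np.radians(A)))
E
python3 - <<'E'
from h import *; import pickle
L=lambda n:pickle.load(open(n+".pkl","rb"))
for n,c in(("scene",(312.5,201)),("scene2",(312.5,201)),("scene3",(314,215.5))):
    l=lens(L(n),c); print(n,l,ang(L(n),l[0]))
print("goal px",proj(L("scene"),[*(V+.07*np.array([np.cos(np.radians(182.5)),np.sin(np.radians(182.5))])),.1095]))
E
```

```text
scene (array([312.04444444, 200.57777778]), np.int32(45)) (np.float64(0.020531302881052968), np.float64(117.5))
scene2 (array([311.94117647, 200.45098039]), np.int32(51)) (np.float64(0.14974188306873154), np.float64(117.25))
scene3 (array([313.66666667, 215.74074074]), np.int32(54)) (np.float64(0.6096434789882581), np.float64(174.0))
goal px [315.28785452 218.2011982 ]
```

```bash
python3 -m pendant '[0,0,0,0.006,-0.005,0,0, 0,0,0,0.011,-0.01,0,0, 0,0,0,0.014,-0.014,0,0, 0,0,0,0.016,-0.018,0,0, 0,0,0,0.016,-0.018,0,0]'; python3 - <<'E'
from h import *
from station import optics
d=optics.get_image("scene"); l=lens(d,(315,217)); print(l,ang(d,l[0])); rel()
E
python3 -m pendant '[0,0,0,0.002,-0.003,0,0, 0,0,0,0.004,-0.006,0,0, 0,0,0,0.004,-0.006,0,0]'; python3 - <<'E'
from h import *
from station import optics
d=optics.get_image("scene"); l=lens(d,(315,217)); print(l,ang(d,l[0])); rel()
E
```

```text
t: 10.3
tool_pos: [0.5954, 0.119, 0.1104]
tool_rot: [-0.0, -3.142, 0.0]
contact_force: [0.1, 0.6, 0.4]
opening: -0.0002
grip_force: 0.2
(array([314.61818182, 216.89090909]), np.int32(55)) (np.float64(0.5168738149947447), np.float64(178.5))
t 10.35 pos [0.5953 0.119  0.1104] yaw of y 90.0 F [ 0.8  0.3 -0.4] open 0.00015351411623326395
t: 10.72
tool_pos: [0.5941, 0.1173, 0.1104]
tool_rot: [-0.0, -3.141, 0.0]
contact_force: [0.3, 0.5, 0.5]
opening: -0.0002
grip_force: 0.2
(array([314.96078431, 217.35294118]), np.int32(51)) (np.float64(0.41881489831159396), np.float64(180.25))
t 10.78 pos [0.5941 0.1173 0.1104] yaw of y 90.0 F [-0.9  0.2 -0.1] open -0.00021024450087936172
```

Almost there. I'll go on in 1 mm steps and watch for a force rise.

```bash
M() { python3 -c "
from h import *
from station import optics
d=optics.get_image('scene'); l=lens(d,(315,217)); print(l,ang(d,l[0])); rel()"; }
python3 -m pendant '[0,0,0,0.001,-0.003,0,0, 0,0,0,0.001,-0.003,0,0, 0,0,0,0.001,-0.003,0,0]' >/dev/null; M
python3 -m pendant '[0,0,0,0.001,-0.003,0,0, 0,0,0,0.001,-0.003,0,0, 0,0,0,0.001,-0.003,0,0]' >/dev/null; M
python3 -m pendant '[0,0,0,0.001,-0.003,0,0, 0,0,0,0.001,-0.003,0,0, 0,0,0,0.001,-0.003,0,0]' >/dev/null; M
```

```text
(array([315.12244898, 217.40816327]), np.int32(49)) (np.float64(0.48807153471463116), np.float64(180.75))
t 11.2 pos [0.5939 0.1164 0.1104] yaw of y 90.0 F [1.1 0.2 0.3] open -7.085428927849303e-05
(array([315.44897959, 217.51020408]), np.int32(49)) (np.float64(0.6283976543526423), np.float64(181.5))
t 11.62 pos [0.5936 0.1155 0.1104] yaw of y 90.0 F [ 0.6 -0.   0.5] open 0.00010553306085902624
(array([315.43137255, 217.54901961]), np.int32(51)) (np.float64(0.5881690365838137), np.float64(181.5))
t 12.05 pos [0.5934 0.1149 0.1105] yaw of y 90.0 F [ 1.   2.4 -0.1] open 0.0002476684092680687
```

```bash
M() { python3 -c "
from h import *
from station import optics
d=optics.get_image('scene'); l=lens(d,(315,217)); print(l,ang(d,l[0])); rel()"; }
python3 -m pendant '[0,0,0,0,-0.002,0,0, 0,0,0,0,-0.002,0,0, 0,0,0,0,-0.002,0,0]' >/dev/null; M
```

```text
(array([315.51923077, 217.57692308]), np.int32(52)) (np.float64(0.6248800256387217), np.float64(181.75))
t 12.47 pos [0.5935 0.1145 0.1105] yaw of y 90.0 F [ 2.3  4.  -0.2] open -0.0003262104023672308
```

The force has risen to about 4 N and the loupe no longer moves, so it's at its stop. I'll withdraw to the left, lift clear and check.

```bash
python3 -m pendant '[0,0,0,0,0.03,0,0, 0,0,0,0,0.15,0,0, 0,0,0,0,0.3,-0.1,0, 0,0,0,0.2,0.5,-0.35,0, 0,0,0,0.4,0.7,-0.35,0, 0,0,0,0.5,0.9,-0.35,0, 0,0,0,0.5,0.95,-0.35,0, 0,0,0,0.5,0.95,-0.35,0, 0,0,0,0.5,0.95,-0.35,0]'; python3 - <<'E'
from h import *
from station import optics
import pickle
t=optics.get_image("top");s=optics.get_image("scene"); t0=pickle.load(open("top.pkl","rb"))
g=[*(V-.07*np.array([np.cos(np.radians(2.5)),np.sin(np.radians(2.5))])),.1095]
l=lens(s,proj(s,g)); print("scene",l,ang(s,l[0]))
# ring in top view: dark ring centre vs predicted
print("pred top loupe",proj(t,g))
p=t["image"]; hsv=cv2.cvtColor(p,cv2.COLOR_RGB2HSV)
def cen(h0,h1,smin=110,vmin=60):
    m=((hsv[...,0]>=h0)&(hsv[...,0]<=h1)&(hsv[...,1]>smin)&(hsv[...,2]>vmin)).astype(np.uint8); m[:225]=0;m[275:]=0;m[:,:280]=0;m[:,335:]=0
    n,_,st,ce=cv2.connectedComponentsWithStats(m); return [(c.round(1),a[4]) for c,a in zip(ce[1:],st[1:]) if a[4]>5]
print("blue",cen(105,125),"amber",cen(8,22,150),"red",cen(170,180,150),"green",cen(45,75,70,40))
# viewer shift: register base right-hand part
A=cv2.cvtColor(t0["image"],cv2.COLOR_RGB2GRAY);B=cv2.cvtColor(p,cv2.COLOR_RGB2GRAY)
for nm,(x0,y0,x1,y1) in dict(post=(295,200,310,212),baseRight=(316,205,332,222)).items():
    r=cv2.matchTemplate(B[y0-4:y1+4,x0-4:x1+4],A[y0:y1,x0:x1],cv2.TM_CCOEFF_NORMED); print(nm,np.array(cv2.minMaxLoc(r)[3])-4,r.max())
a=p[190:290,255:345,::-1];cv2.imwrite("pics/z.png",cv2.resize(a,None,fx=6,fy=6))
d=t["depth"]
E
```

```text
t: 13.6
tool_pos: [0.4429, 0.3992, 0.2152]
tool_rot: [-0.003, 3.142, -0.003]
contact_force: [0.8, 0.4, -0.2]
opening: 0.0002
grip_force: 0.0
scene (array([315.27659574, 217.63829787]), np.int32(47)) (np.float64(0.41890263695001206), np.float64(181.5))
pred top loupe [302.11561773 229.48741192]
blue [(array([317.9, 257.9]), np.int32(47))] amber [(array([289.5, 242.6]), np.int32(35))] red [(array([291.7, 258.3]), np.int32(6))] green [(array([300.4, 236. ]), np.int32(8))]
post [ 0 -1] 0.81946117
baseRight [0 0] 0.97640234
```

```bash
python3 -c "
from station import ctrl
print(ctrl.finish_job())"
```

```text
the job is handed in; nothing more can be done
None
```

I handed the job in at about 14 s: the green filter is clicked in under the stage window and the loupe is pushed in to its stop, with the viewer unmoved to within about a camera pixel (2–3 mm). I did not check the bystander tools or the stone separately at the end.

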